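# Let a parcel past the spring stop

## Robot

A 7-joint arm with a two-finger parallel gripper is mounted at the origin on the work surface. World frame = base frame: x ahead of the robot, y to its left, z up, the work surface at z = 0. Lengths are in mm, angles in rad, forces in N, time in s.
With the tool pointing down it reaches from about 350 to 900 mm from the base axis. Payload 7.2 kg.
Tool frame: the origin (TCP) lies midway between the tips of the shut fingers; the grasp point (between the pads) lies 19 mm behind it; x points along the fingers, z is the direction in which the jaws open and shut, and the axes are right-handed (so a half turn about x gives the same grasp; the last joint's range is limited). The gripper opens to 88 mm and grips with 3 to 60 N. Pads are 20 mm wide; open, the fingers measure 115 mm over their backs; the gripper's body (75 mm by 178 mm) begins 61 mm behind the grasp point.
Start: joints at [-1.36, 0.411, -0.013, 1.596, 0.006, 1.134, -0.082], TCP at [172.011, 600.867, 222.653] pointing down, gripper open.
Joint ranges: [-2.95, 2.95], [-0.29, 1.99], [-1.47, 1.44], [0.14, 2.54], [-1.03, 4.17], [0.13, 1.85], [-2.86, 2.86]. Speed limits (rad/s): [2.39, 2.39, 3.01, 3.01, 3.14, 3.14, 3.14].

## Interface

Orientations are given as a unit quaternion [x, y, z, w].
In Python, from rig import bot gives the robot as it stands.
- The arm moves only by the tool step_arm, never from a script. Its argument "increments" is a list that holds one entry, the list of rows, each a list of 5 numbers: the finger opening in mm, from 0 to 87.8, then the shift along the tool's x, y, z in mm, then the turn about the tool's x in degrees. In form: [[[claw, tx, ty, tz, yaw], ...]]. A call has 1 to 5 rows; each row shifts and turns the pose as measured when the row begins, along the tool's axes as they then stand; what a row does not reach is not made up. A row lasts 1/10 s, in which the tool goes at most 50 mm and 8.59 degrees, less where a joint would pass 70% of its speed; a pose out of reach is approached as far as the arm can. A call is refused whole if a number of a shift passes 50 or a number of a turn 8.59, either way. A call with a gripper value outside its range is refused whole. The fingers move at their own pace and stop on an object; "grip_force" is the grip in N (left out, the last holds). Time passes only in rows, so rows that do not move let the fingers close. It gives the time, the measured TCP pose, the force and the opening at its end, in the units of the state.
- bot.get_obs(): the state, without advancing time (a new reading comes with each control period).
- bot.read_camera(name): name is "scene" or "top" or "wrist"; returns a dict with "pixels" (400x640x3 uint8, red, green, blue), "camera_matrix" (3x3 intrinsics, pixels), "dist" ([k1, k2, p1, p2, k3] as OpenCV has them; the pictures are not rectified), "origin" and "attitude" of the camera in the world; the wrist camera has in their place "mount" (4x4, takes a point from camera to tool coordinates, whose origin is the TCP and whose axes are the tool frame's). Camera axes: x right, y up, looking along -z (the intrinsics and any distortion apply to the point x, -y, -z); pixel columns grow to the right and rows downward; lengths in mm; the calibration is good to about 2 mm. A picture is of the moment at which its call begins: read the wrist's pose just before it. There is no depth.
- bot.hand_in(): hands the job in, once; it reports no verdict.
The state is a dict: "time_s": time; "qpos": joint angles; "dq": joint speeds; "effort": joint torques, N m; "tool_pos": TCP position; "tool_rot": TCP orientation; "ft_force": force on the tool from outside, world axes, zero at the start; "moment": the same for the moment, N m; "gripper_width": finger opening in mm.
Only numpy, scipy, OpenCV 4.12 (cv2) and the standard library are available. Lean on these libraries where they do the work, as an engineer would, in place of code of your own. Each camera call takes 0.05 s, during which the arm holds its last target.

## Task

With the fingertips, press the yellow release bar down just behind the parcel so that the two red stop posts sink, and keep it held down while you push the parcel along the lane until it is completely past the posts. Then let the bar spring back up, so the posts stand up behind the parcel. Only push the parcel: do not lift or tip it, do not let the posts come up under it, and leave the tape roll, the tin and the white box where they are.

Things in the scene. Friction and masses are not known exactly. Their poses are not given: they have to be found in the camera images.
- lane: Fixed parcel lane, 440 x 170 mm, blue side guides. Origin: on the table (z = 0), on the centre line, at the upstream face of the red posts. x: along the lane, the way the parcel must travel; y across; z up. Open end at x = -240, end wall (48 high) inside at x = +190. Rails at y = +-53 to 65, top 28 above the table, carry the parcel; guides at y = +-67.5 to 74.5 are 42 high.
- parcel: Loose closed cardboard parcel, 110 long (its x, along the lane), 128 wide, 40 high, about 0.5 kg, too large to grip. Origin: centre of its underside; axes as the lane's (3.5 mm side clearance). It starts on the rails upstream of the posts; its rear face is at its own x = -55. It is past the posts when its rear face is beyond lane x = +10.
- release_bar (a joint): Travel of the yellow release bar (m): 0 = up, posts block the lane; 0.016 = bottomed. Goes straight down as one piece wherever pressed, on springs: about 2 N to start, 9 N at the bottom; springs back when let go. The posts it carries stand 10 mm above the rails when up, so they clear the parcel only when it is more than 10 mm down; 12 to 15 is good.
- bar_top (a point): Top face of the yellow bar (flat plate) on the centre line at lane x = 0, between the posts; 25 above the table when up, sinks with the bar. The bar runs between the rails from lane x = -235 to +85, y = +-44, 3 below the parcel, and shows behind it.
- post_top (a point): Top of one of the two red stop posts fixed on the bar (the one at lane y = +38; the other at y = -38). Posts span lane x = 0 to +10, y = 32 to 44 either side, tops 38 above the table when up. A finger can pass along the bar through the 64 wide gap between them.
- tape_roll: Bystander: amber roll of packing tape lying flat, 90 across, 45 high, loose; origin at the centre of its underside. Beside the lane.
- paste_tin: Bystander: tin with a green label, 56 across, 70 high, loose; origin at the centre of its underside. Beside the lane.
- label_box: Bystander: white plastic label dispenser box with a dark slot in its lid, 60 x 60 x 55 high, loose; origin at the centre of its underside. Beside the lane.
Things that resemble listed ones, but are neither listed nor needed, are in the scene too. Leave any purple or turquoise look-alike of the parcel alone.

How it is judged:
By the outcome, as a careful person would: the job done as asked, in the order asked, and still so for the second after the job is handed in, with the robot touching nothing.
It also fails if it takes over 42 s, if anything falls off the work surface, if the arm or the gripper's body presses on something with over 40 N, if the wrist force passes 120 N, or if a joint passes its speed limit or range.

## Working session

There is one attempt and no reset: what is moved stays moved. The work goes in short steps, Python scripts to look and compute and a tool call to move; the robot and the scene stay as the last step left them, time stands still between calls to the robot, and variables do not carry over. Pictures are saved under pics/ and viewed, and the job is handed in when it is done.

Besides the shell and the picture viewer there is one more tool, called after "Call:" by a JSON object that holds its "op" and its "data". step_arm: Moves the arm, as the interface text tells. Its arguments: {"type":"object","properties":{"increments":{"type":"array"},"grip_force":{"type":"number"}},"required":["increments"]}

```bash
mkdir -p pics; ls; python3 - <<'E'
from rig import bot
import cv2,pickle
o=bot.get_obs();print(o)
d={}
for n in ["scene","top"]:
    c=bot.read_camera(n);d[n]=c
    cv2.imwrite(f"pics/{n}0.png",c["pixels"][:,:,::-1])
    print(n,{k:v for k,v in c.items() if k!="pixels"})
pickle.dump(d,open("c0.pkl","wb"))
E
```

```text
pics
{'time_s': 0.0, 'qpos': array([-1.36022616,  0.41189612, -0.01273689,  1.59703519,  0.00563911,
        1.13431202, -0.08220661]), 'dq': array([-0.00027359,  0.00020441,  0.00053578,  0.00025496,  0.00030497,
        0.00103798, -0.00185061]), 'effort': array([ 2.09965065e-04, -5.87957525e+01,  6.41859155e-01, -2.91067046e+01,
       -5.37396851e-02,  1.84390013e-02,  1.33274157e-04]), 'tool_pos': array([171.88242291, 600.37127816, 221.81494729]), 'tool_rot': array([-0.42608173,  0.56502986,  0.4253178 ,  0.56418116]), 'ft_force': array([-0.27670309,  0.65770361, -0.42419923]), 'moment': array([ 0.0099285 , -0.01947276, -0.01447163]), 'gripper_width': 87.66598512280132}
scene {'camera_matrix': array([[389.1314489 ,   0.        , 317.37400749],
       [  0.        , 389.1314489 , 197.36118246],
       [  0.        ,   0.        ,   1.        ]]), 'dist': array([-0.01547893,  0.        ,  0.        ,  0.        ,  0.        ]), 'origin': array([1159.71090732, -293.3897796 ,  619.38255538]), 'attitude': array([0.33488958, 0.21560299, 0.49747326, 0.77063913])}
top {'camera_matrix': array([[390.9098741 ,   0.        , 329.62182619],
       [  0.        , 390.9098741 , 199.13787031],
       [  0.        ,   0.        ,   1.        ]]), 'dist': array([-0.04771526,  0.        ,  0.        ,  0.        ,  0.        ]), 'origin': array([499.54879441, -47.97754515, 837.62206701]), 'attitude': array([ 0.05013475, -0.0347555 , -0.70266811,  0.7088978 ])}
```

View pics/scene0.png

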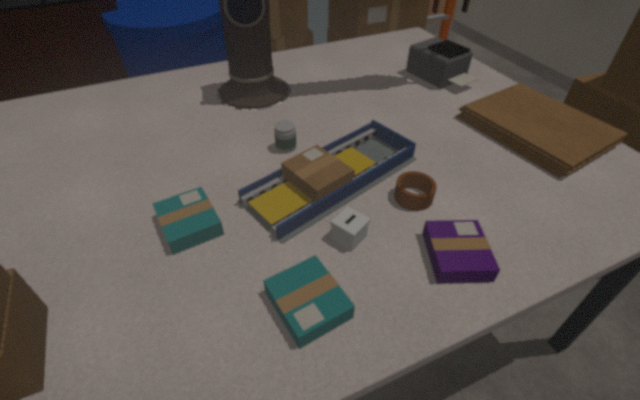

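View pics/top0.png

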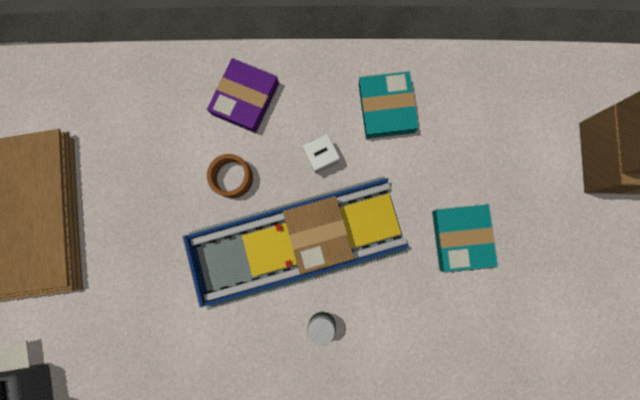

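The top view shows the posts at about (281,228) and (290,264). The end wall is on the left near x≈195 and the open end on the right near x≈400. The kraft parcel is between them at about (319,235). Next I'll measure these.

```bash
cat > h.py <<'E'
import numpy as np,cv2,pickle
from scipy.spatial.transform import Rotation as R
def ray(c,uv):
    p=cv2.undistortPoints(np.array(uv,float).reshape(-1,1,2),c["camera_matrix"],c["dist"]).reshape(-1,2)
    d=np.c_[p[:,0],-p[:,1],-np.ones(len(p))]
    return R.from_quat(c["attitude"]).apply(d)
def plane(c,uv,z):
    d=ray(c,uv);o=c["origin"];return o+d*((z-o[2])/d[:,2])[:,None]
def proj(c,P):
    q=R.from_quat(c["attitude"]).inv().apply(np.array(P,float).reshape(-1,3)-c["origin"])
    q=q*[1,-1,-1]
    return cv2.projectPoints(q,np.zeros(3),np.zeros(3),c["camera_matrix"],c["dist"])[0].reshape(-1,2)
def blobs(m,amin):
    n,l,s,ce=cv2.connectedComponentsWithStats(m.astype(np.uint8))
    return sorted([(int(s[i,4]),ce[i].round(1),s[i,:4],l==i) for i in range(1,n) if s[i,4]>=amin],key=lambda t:-t[0])
E
python3 - <<'E'
from h import *
d=pickle.load(open("c0.pkl","rb"))
for n in ["top","scene"]:
    c=d[n];hsv=cv2.cvtColor(c["pixels"],cv2.COLOR_RGB2HSV).astype(int);H,S,V=hsv[...,0],hsv[...,1],hsv[...,2]
    M={"blue":((H>100)&(H<125)&(S>120)&(V>40),300),"red":(((H<6)|(H>174))&(S>170)&(V>80),6),
       "yellow":((H>20)&(H<30)&(S>180),100),"kraft":((H>8)&(H<20)&(S>70)&(S<190)&(V>70),400)}
    for k,(m,a) in M.items():
        for b in blobs(m,a)[:6]:
            print(n,k,b[0],b[1],b[2])
            if k=="red": print("   z38",plane(c,[b[1]],38).round(1))
            if k in("blue",) :
                pts=np.argwhere(b[3])[:,::-1].astype(np.float32); w=plane(c,pts,42)[:,:2].astype(np.float32); r=cv2.minAreaRect(w); print("   rect",r,"corners",cv2.boxPoints(r).round(1).tolist())
E
```

```text
top blue 1806 [270.4 251. ] [184 179 224 127]
   rect ((507.6151428222656, 40.654083251953125), (147.80072021484375, 435.7919616699219), 16.50741195678711) corners [[374.79998779296875, 228.60000610351562], [498.70001220703125, -189.3000030517578], [640.4000244140625, -147.3000030517578], [516.5999755859375, 270.6000061035156]]
top red 20 [278.3 227. ] [276 225   5   5]
   z38 [[537.7  74.6  38. ]]
top red 16 [288.3 263.8] [287 262   4   5]
   z38 [[463.3  52.4  38. ]]
top yellow 2070 [369.9 220.4] [341 195  59  52]
top yellow 1744 [268.5 249.7] [244 224  52  51]
top kraft 10916 [ 33.1 216.1] [  0 129  73 172]
top kraft 3273 [611.7 145. ] [580 103  60  84]
top kraft 3224 [318.5 232.2] [283 197  71  77]
top kraft 699 [466.7 237.3] [440 229  54  18]
top kraft 639 [241.8  92.2] [217  78  51  29]
top kraft 611 [388.7 101.6] [363  93  53  18]
scene blue 6133 [166.6  27.7] [102   0 124  65]
   rect ((-628.03271484375, -210.9837646484375), (524.7069702148438, 811.25146484375), 77.51471710205078) corners [[-1080.800048828125, -379.3999938964844], [-288.70001220703125, -554.7999877929688], [-175.3000030517578, -42.5], [-967.2999877929688, 132.89999389648438]]
scene kraft 6366 [548.2 123.7] [461  83 166  92]
scene kraft 1685 [318.8 170. ] [282 145  74  49]
scene kraft 827 [306.3 292.9] [277 274  61  39]
scene kraft 606 [460.2 243.3] [431 238  60  12]
scene kraft 433 [184.3 212.2] [158 200  54  25]
```

```bash
cat >> h.py <<'E'
O=np.array([501.9,59.0]);A=np.radians(106.5)
ex=np.array([np.cos(A),np.sin(A)]);ey=np.array([-ex[1],ex[0]])
def lane(P): P=np.atleast_2d(P)[:,:2]-O; return np.c_[P@ex,P@ey]
def world(l): l=np.atleast_2d(l); return O+l[:,:1]*ex+l[:,1:2]*ey
def hsvof(c): return np.moveaxis(cv2.cvtColor(c["pixels"],cv2.COLOR_RGB2HSV).astype(int),2,0)
E
python3 - <<'E'
from h import *
from rig import bot
d=pickle.load(open("c0.pkl","rb"));c=d["top"];H,S,V=hsvof(c)
m=(H>8)&(H<20)&(S>70)&(S<190)&(V>70)
for b in blobs(m,400):
    if 300<b[1][0]<340:
        m=cv2.morphologyEx(b[3].astype(np.uint8),cv2.MORPH_CLOSE,np.ones((9,9)))
        q=np.argwhere(m)[:,::-1]; w=plane(c,q,68)[:,:2]
        r=cv2.minAreaRect(w.astype(np.float32));print(r,lane([r[0]]))
        l=lane(w);print(np.percentile(l,[0.5,2,98,99.5],axis=0))
for b in blobs((H>20)&(H<30)&(S>180),100):
    l=lane(plane(c,np.argwhere(b[3])[:,::-1],25));print("yel",np.percentile(l,[0.5,2,98,99.5],axis=0))
o=bot.get_obs();Rt=R.from_quat(o["tool_rot"]).as_matrix();print("tool axes cols",Rt.round(3))
print("lane of tool axes z",lane(O+Rt[:2,2]),"y",lane(O+Rt[:2,1]),"tcp lane",lane(o["tool_pos"]))
# other objects rough lane pos
for nm,uv,z in [("roll",(230,176),45),("box",(321,153),55),("tin",(321,327),70)]:
    p=plane(c,[uv],z);print(nm,p,lane(p))
E
```

```text
((522.1370849609375, -8.13330078125), (128.0989990234375, 110.12525939941406), 16.53289794921875) [[-70.11637632  -0.33682887]]
[[-124.10460403  -63.80760569]
 [-122.56397371  -62.15744127]
 [ -17.81594899   61.44781951]
 [ -16.27101572   63.08728817]]
yel [[-232.5123683   -43.13803996]
 [-230.87868885  -41.70220838]
 [-130.10027719   39.95805804]
 [-128.48301465   41.21125645]]
yel [[ -8.27156577 -42.35389913]
 [ -6.90451032 -40.913925  ]
 [ 81.35094166  39.84446053]
 [ 82.7456832   41.32123967]]
tool axes cols [[-0.    -0.961  0.275]
 [-0.001  0.275  0.961]
 [-1.    -0.    -0.001]]
lane of tool axes z [[ 0.84364936 -0.53689274]] y [[0.53689314 0.84365025]] tcp lane [[612.86561286 162.62847969]]
roll [[641.97920859 177.10521234  45.        ]] [[  73.45696367 -167.85440224]]
box [[689.02656332 -11.81494516  55.        ]] [[-121.04558233 -159.30811077]]
tin [[345.57933085 -16.76699228  70.        ]] [[-28.24941872 171.40233098]]
```

The measurements agree with the given sizes:
- Post spacing measured 77.6 (should be 76).
- Parcel measured 110×128, with its rear face at lane x ≈ -125.
- Bar edges at -232 and +83.

Now I'll plan the approach. The jaws will lie across the lane and be slightly open, so the fingertips stay within the 64 mm gap.

```bash
cat > plan.py <<'E'
from h import *
from rig import bot
import sys
def plan(lx,ly,z,n=5,vmax=45):
    o=bot.get_obs();p=o["tool_pos"].copy();Rt=R.from_quat(o["tool_rot"])
    g=np.r_[world([lx,ly])[0],z]
    print("t",o["time_s"],"pos",p.round(1),"lane",lane(p).round(1),"F",o["ft_force"].round(1),"w",round(o["gripper_width"],1),"q",o["qpos"].round(2))
    M=Rt.as_matrix();print("down",M[:,0].round(3))
    for i in range(n):
        M=Rt.as_matrix();zl=M[:2,2];ang=np.degrees(np.arctan2(zl@ey,zl@ex))
        e=(-90-ang+180)%360-180; yaw=np.clip(-e,-8,8)
        d=g-p;s=d if np.linalg.norm(d)<vmax else d/np.linalg.norm(d)*vmax
        t=M.T@s
        print("  ang %.1f"%ang,[*t.round(0),round(yaw,1)],t.round(1),"rem",d.round(1))
        p=p+s;Rt=Rt*R.from_euler("x",yaw,degrees=True)
if __name__=="__main__": plan(*map(float,sys.argv[1:4]),n=int(sys.argv[4]) if len(sys.argv)>4 else 5)
E
python3 plan.py -150 0 150 10
```

```text
t 0.1 pos [171.9 600.4 221.9] lane [[612.9 162.6]] F [-0.3  0.3 -0.9] w 87.9 q [-1.36  0.41 -0.01  1.6   0.01  1.13 -0.08]
down [-0.    -0.001 -1.   ]
  ang -32.5 [np.float64(4.0), np.float64(-31.0), np.float64(-32.0), np.float64(8.0)] [  4.2 -31.4 -32. ] rem [ 372.6 -685.3  -71.9]
  ang -40.5 [np.float64(4.0), np.float64(-36.0), np.float64(-27.0), np.float64(8.0)] [  4.2 -35.6 -27.3] rem [ 351.2 -645.9  -67.8]
  ang -48.5 [np.float64(4.0), np.float64(-39.0), np.float64(-22.0), np.float64(8.0)] [  4.2 -39.  -22.1] rem [ 329.8 -606.5  -63.7]
  ang -56.5 [np.float64(4.0), np.float64(-42.0), np.float64(-16.0), np.float64(8.0)] [  4.2 -41.7 -16.4] rem [ 308.4 -567.2  -59.5]
  ang -64.5 [np.float64(4.0), np.float64(-44.0), np.float64(-10.0), np.float64(8.0)] [  4.2 -43.6 -10.5] rem [ 287.  -527.8  -55.4]
  ang -72.5 [np.float64(4.0), np.float64(-45.0), np.float64(-4.0), np.float64(8.0)] [  4.2 -44.6  -4.3] rem [ 265.6 -488.4  -51.3]
  ang -80.5 [np.float64(4.0), np.float64(-45.0), np.float64(2.0), np.float64(8.0)] [  4.2 -44.8   2. ] rem [ 244.2 -449.1  -47.1]
  ang -88.5 [np.float64(4.0), np.float64(-44.0), np.float64(8.0), np.float64(1.5)] [  4.2 -44.1   8.2] rem [ 222.8 -409.7  -43. ]
  ang -90.0 [np.float64(4.0), np.float64(-44.0), np.float64(9.0), np.float64(0.0)] [  4.2 -43.8   9.3] rem [ 201.4 -370.3  -38.9]
  ang -90.0 [np.float64(4.0), np.float64(-44.0), np.float64(9.0), np.float64(0.0)] [  4.2 -43.8   9.3] rem [ 180.  -331.   -34.7]
```

Call:
{"op": "step_arm", "data": {"increments": [[[22,2,-31,-32,8],[22,2,-36,-27,8],[22,2,-39,-22,8],[22,2,-42,-16,8],[22,2,-44,-10,8]]], "grip_force": 20}}

```text
time_s: 0.6
tool_pos: [276.8, 401.1, 208.3]
tool_rot: [-0.203, 0.679, 0.202, 0.676]
ft_force: [0.4, 0.3, -0.2]
gripper_width: 51.7
```

```bash
python3 plan.py -150 0 150 7
```

```text
t 0.6 pos [276.8 401.1 208.3] lane [[391.9 118.7]] F [ 0.4  0.3 -0.2] w 51.7 q [-1.22  0.19  0.18  1.95 -0.04  1.01 -0.44]
down [-0.004 -0.003 -1.   ]
  ang -73.3 [np.float64(5.0), np.float64(-45.0), np.float64(-3.0), np.float64(8.0)] [  4.7 -44.6  -3.4] rem [ 267.7 -485.9  -58.3]
  ang -81.3 [np.float64(5.0), np.float64(-45.0), np.float64(3.0), np.float64(8.0)] [  4.7 -44.7   2.8] rem [ 246.1 -446.7  -53.6]
  ang -89.3 [np.float64(5.0), np.float64(-44.0), np.float64(9.0), np.float64(0.7)] [  4.7 -43.8   9. ] rem [ 224.5 -407.5  -48.9]
  ang -90.0 [np.float64(5.0), np.float64(-44.0), np.float64(10.0), np.float64(-0.0)] [  4.7 -43.7   9.6] rem [ 202.9 -368.3  -44.2]
  ang -90.0 [np.float64(5.0), np.float64(-44.0), np.float64(10.0), np.float64(0.0)] [  4.7 -43.7   9.6] rem [ 181.3 -329.1  -39.5]
  ang -90.0 [np.float64(5.0), np.float64(-44.0), np.float64(10.0), np.float64(-0.0)] [  4.7 -43.7   9.6] rem [ 159.7 -289.9  -34.8]
  ang -90.0 [np.float64(5.0), np.float64(-44.0), np.float64(10.0), np.float64(-0.0)] [  4.7 -43.7   9.6] rem [ 138.1 -250.7  -30.1]
```

Call:
{"op": "step_arm", "data": {"increments": [[[22,4,-45,-3,8],[22,4,-45,3,8],[22,4,-44,9,0.7],[22,4,-44,10,0],[22,4,-44,10,0]]]}}

```text
time_s: 1.1
tool_pos: [386.8, 194.1, 187.5]
tool_rot: [-0.096, 0.702, 0.095, 0.699]
ft_force: [1.9, 0.7, 0.0]
gripper_width: 22.2
```

```bash
python3 plan.py -150 0 150 7
```

```text
t 1.1 pos [386.8 194.1 187.5] lane [[162.2  72. ]] F [1.9 0.7 0. ] w 22.2 q [-0.93  0.12  0.39  2.1  -0.06  0.94 -0.24]
down [-0.005 -0.002 -1.   ]
  ang -90.9 [np.float64(5.0), np.float64(-43.0), np.float64(11.0), np.float64(-0.9)] [  5.2 -43.4  10.8] rem [ 157.7 -278.9  -37.5]
  ang -90.0 [np.float64(5.0), np.float64(-44.0), np.float64(10.0), np.float64(0.0)] [  5.2 -43.5  10.1] rem [ 135.7 -240.   -32.3]
  ang -90.0 [np.float64(5.0), np.float64(-44.0), np.float64(10.0), np.float64(-0.0)] [  5.2 -43.5  10.1] rem [ 113.7 -201.1  -27.1]
  ang -90.0 [np.float64(5.0), np.float64(-44.0), np.float64(10.0), np.float64(0.0)] [  5.2 -43.5  10.1] rem [  91.7 -162.2  -21.8]
  ang -90.0 [np.float64(5.0), np.float64(-44.0), np.float64(10.0), np.float64(-0.0)] [  5.2 -43.5  10.1] rem [  69.7 -123.3  -16.6]
  ang -90.0 [np.float64(5.0), np.float64(-44.0), np.float64(10.0), np.float64(-0.0)] [  5.2 -43.5  10.1] rem [ 47.7 -84.4 -11.4]
  ang -90.0 [np.float64(5.0), np.float64(-44.0), np.float64(10.0), np.float64(-0.0)] [  5.2 -43.5  10.1] rem [ 25.7 -45.5  -6.1]
```

Call:
{"op": "step_arm", "data": {"increments": [[[22,4,-43,11,-0.9],[22,4,-44,10,0],[22,4,-44,10,0],[22,4,-44,10,0],[22,4,-44,10,0]]]}}

```text
time_s: 1.6
tool_pos: [499.4, -10.3, 166.7]
tool_rot: [-0.102, 0.701, 0.102, 0.698]
ft_force: [-0.3, 1.5, -0.5]
gripper_width: 22.0
```

```bash
python3 plan.py -150 0 130 4
```

```text
t 1.6 pos [499.4 -10.3 166.7] lane [[-65.8  22.1]] F [-0.3  1.5 -0.5] w 22.0 q [-0.53  0.28  0.55  1.99 -0.18  0.93  0.4 ]
down [-0.004 -0.    -1.   ]
  ang -89.9 [np.float64(17.0), np.float64(-40.0), np.float64(11.0), np.float64(0.1)] [ 17.4 -40.1  10.5] rem [ 45.1 -74.5 -36.7]
  ang -90.0 [np.float64(17.0), np.float64(-40.0), np.float64(11.0), np.float64(-0.0)] [ 17.4 -40.1  10.6] rem [ 23.6 -39.  -19.2]
  ang -90.0 [np.float64(2.0), np.float64(-4.0), np.float64(1.0), np.float64(0.0)] [ 1.7 -4.   1.1] rem [ 2.2 -3.6 -1.8]
  ang -90.0 [np.float64(0.0), np.float64(0.0), np.float64(0.0), np.float64(-0.0)] [0. 0. 0.] rem [0. 0. 0.]
```

Call:
{"op": "step_arm", "data": {"increments": [[[22,10,-40,10,0],[22,17,-40,11,0],[22,8,-6,2,0],[22,0,0,0,0]]]}}

```text
time_s: 2.0
tool_pos: [548.1, -96.1, 129.1]
tool_rot: [-0.1, 0.702, 0.099, 0.698]
ft_force: [-0.1, 0.8, -0.3]
gripper_width: 21.8
```

```bash
python3 plan.py -142 0 60 4; python3 - <<'E'
from rig import bot
import cv2
for n in ["top","wrist"]:
    c=bot.read_camera(n)
    if n=="wrist":print(c["mount"])
    cv2.imwrite(f"pics/{n}1.png",c["pixels"][:,:,::-1])
E
```

```text
t 2.0 pos [548.1 -96.1 129.1] lane [[-161.9   -0.2]] F [-0.1  0.8 -0.3] w 21.8 q [-0.33  0.43  0.54  1.89 -0.28  0.9   0.63]
down [-0.004 -0.003 -1.   ]
  ang -90.3 [np.float64(43.0), np.float64(13.0), np.float64(-0.0), np.float64(-0.3)] [43.2 12.5 -0. ] rem [ -5.9  19.  -69.1]
  ang -90.0 [np.float64(26.0), np.float64(7.0), np.float64(0.0), np.float64(0.0)] [25.9  7.5  0. ] rem [ -2.2   7.1 -25.9]
  ang -90.0 [np.float64(0.0), np.float64(0.0), np.float64(0.0), np.float64(-0.0)] [0. 0. 0.] rem [0. 0. 0.]
  ang -90.0 [np.float64(0.0), np.float64(0.0), np.float64(0.0), np.float64(-0.0)] [0. 0. 0.] rem [0. 0. 0.]
[[ 6.13967800e-04  2.94413798e-01 -9.55677842e-01 -1.63783061e+02]
 [ 9.73614937e-05  9.55678000e-01  2.94413910e-01  8.12050435e+01]
 [ 9.99999807e-01 -2.73806883e-04  5.58090952e-04 -2.63233699e-03]
 [ 0.00000000e+00  0.00000000e+00  0.00000000e+00  1.00000000e+00]]
```

View pics/wrist1.png

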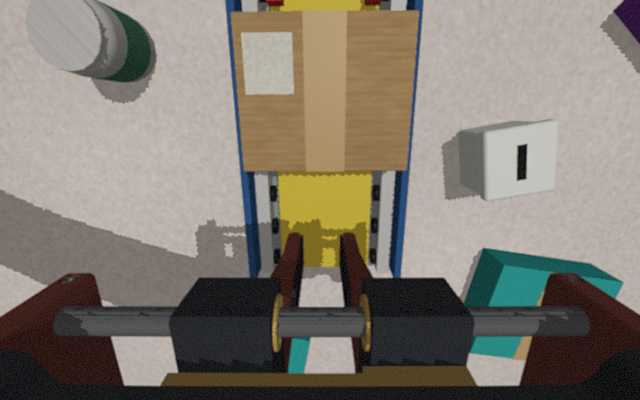

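View pics/top1.png

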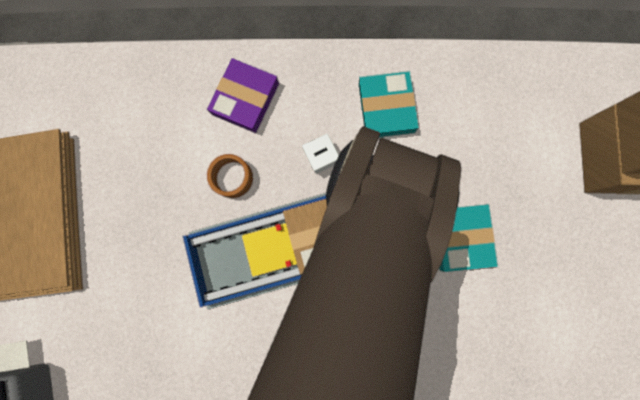

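The wrist view shows the fingertips at about (290,245) and (352,245), centred on the yellow bar. The parcel's rear edge is at row 170, well ahead of them. Descending.

Call:
{"op": "step_arm", "data": {"increments": [[[22,40,9,0,-0.3],[22,30,6,0,0],[22,18,0,0,0],[22,6,0,0,0],[22,0,0,0,0]]]}}

```text
time_s: 2.6
tool_pos: [544.7, -70.4, 38.2]
tool_rot: [-0.105, 0.698, 0.107, 0.7]
ft_force: [1.3, -2.3, -0.9]
gripper_width: 22.4
```

```bash
python3 plan.py -146 0 20 2; python3 - <<'E'
from rig import bot
import cv2
c=bot.read_camera("wrist")
cv2.imwrite(f"pics/wrist2.png",c["pixels"][:,:,::-1])
E
```

```text
t 2.6 pos [544.7 -70.4  38.2] lane [[-136.2   -4.3]] F [ 1.3 -2.3 -0.9] w 22.4 q [-0.31  0.55  0.46  1.97 -0.37  0.7   0.69]
down [ 0.004  0.003 -1.   ]
  ang -89.3 [np.float64(18.0), np.float64(-10.0), np.float64(-5.0), np.float64(0.7)] [18.1 -9.7 -4.5] rem [ -1.4 -10.6 -18.2]
  ang -90.0 [np.float64(0.0), np.float64(0.0), np.float64(0.0), np.float64(-0.0)] [0. 0. 0.] rem [0. 0. 0.]
```

View pics/wrist2.png

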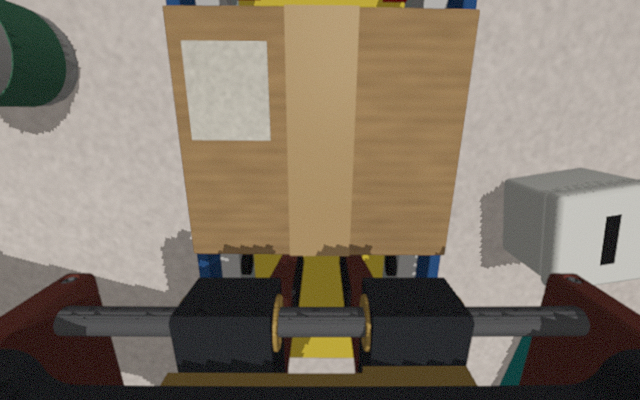

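The view shows the fingertips just behind the parcel's rear edge (row 250), possibly already touching it. I'll back off and re-centre before pressing.

Call:
{"op": "step_arm", "data": {"increments": [[[22,0,-8,-3,0.5],[22,0,-2,-1,0],[22,0,0,0,0]]]}}

```text
time_s: 2.95
tool_pos: [546.0, -81.7, 41.9]
tool_rot: [-0.102, 0.696, 0.103, 0.703]
ft_force: [0.8, -0.2, 0.2]
gripper_width: 22.0
```

```bash
python3 plan.py -143 0 12 2
```

```text
t 2.95 pos [546.  -81.7  41.9] lane [[-147.4   -2.3]] F [ 0.8 -0.2  0.2] w 22.0 q [-0.29  0.55  0.46  1.97 -0.38  0.7   0.7 ]
down [ 0.009  0.003 -1.   ]
  ang -89.8 [np.float64(30.0), np.float64(4.0), np.float64(-3.0), np.float64(0.2)] [29.9  4.4 -2.6] rem [ -3.4   3.6 -29.9]
  ang -90.0 [np.float64(0.0), np.float64(0.0), np.float64(0.0), np.float64(-0.0)] [0. 0. 0.] rem [0. 0. 0.]
```

Call:
{"op": "step_arm", "data": {"increments": [[[22,12,1,-1,0],[22,10,1,-1,0],[22,4,0,0,0]]]}}

```text
time_s: 3.25
tool_pos: [545.6, -81.1, 16.1]
tool_rot: [-0.102, 0.695, 0.103, 0.705]
ft_force: [-1.5, 0.4, 6.4]
gripper_width: 22.0
```

```bash
python3 plan.py -143 0 11.5 2
```

```text
t 3.25 pos [545.6 -81.1  16.1] lane [[-146.7   -2.1]] F [-1.5  0.4  6.4] w 22.0 q [-0.27  0.58  0.44  1.99 -0.41  0.64  0.72]
down [ 0.014  0.003 -1.   ]
  ang -89.8 [np.float64(5.0), np.float64(4.0), np.float64(-2.0), np.float64(0.2)] [ 4.5  3.8 -2.2] rem [-3.1  3.  -4.6]
  ang -90.0 [np.float64(0.0), np.float64(0.0), np.float64(0.0), np.float64(-0.0)] [0. 0. 0.] rem [0. 0. 0.]
```

Contact: the force of 6.4 N at z=16 matches the spring (about 6 N at 9 mm). Pressing deeper.

Call:
{"op": "step_arm", "data": {"increments": [[[22,5,0,-1,0],[22,1,0,0,0]]]}}

```text
time_s: 3.45
tool_pos: [545.6, -81.1, 9.5]
tool_rot: [-0.102, 0.694, 0.103, 0.705]
ft_force: [-2.8, -0.1, 11.4]
gripper_width: 21.7
```

```bash
python3 plan.py -143 0 11.5 1
```

```text
t 3.45 pos [545.6 -81.1   9.5] lane [[-146.8   -2.1]] F [-2.8 -0.1 11.4] w 21.7 q [-0.26  0.59  0.43  1.99 -0.41  0.63  0.73]
down [ 0.015  0.003 -1.   ]
  ang -89.8 [np.float64(-2.0), np.float64(4.0), np.float64(-2.0), np.float64(0.2)] [-2.1  3.8 -2.1] rem [-3.1  3.   2. ]
```

Call:
{"op": "step_arm", "data": {"increments": [[[22,-2,3,-1,0],[22,0,3,-1,0]]]}}

```text
time_s: 3.65
tool_pos: [545.2, -80.0, 12.2]
tool_rot: [-0.103, 0.692, 0.1, 0.707]
ft_force: [1.9, -5.2, 8.3]
gripper_width: 22.0
```

```bash
python3 plan.py -143 0 11.0 1;  python3 - <<'E'
from rig import bot
import cv2
for n in ["wrist","scene"]:
    c=bot.read_camera(n)
    cv2.imwrite(f"pics/{n}3.png",c["pixels"][:,:,::-1])
E
```

```text
t 3.65 pos [545.2 -80.   12.2] lane [[-145.6   -2. ]] F [ 1.9 -5.2  8.3] w 22.0 q [-0.27  0.58  0.43  2.   -0.41  0.62  0.72]
down [ 0.022 -0.002 -1.   ]
  ang -90.0 [np.float64(1.0), np.float64(3.0), np.float64(-2.0), np.float64(0.0)] [ 1.2  2.6 -2.1] rem [-2.7  1.9 -1.2]
```

View pics/wrist3.png

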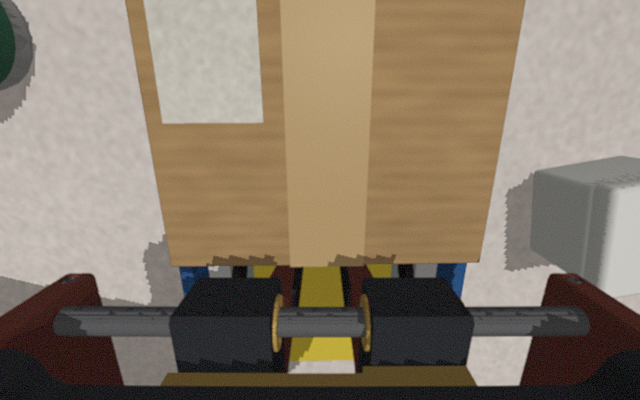

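View pics/scene3.png

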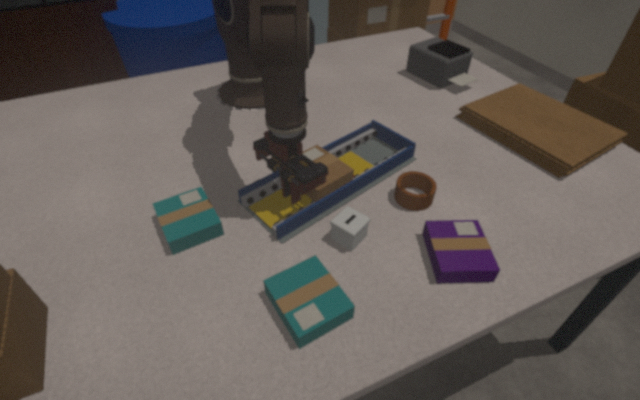

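The bar is down about 13 mm (z=12.2, 8.3 N). Now I'll push, compensating for friction with larger forward steps.

Call:
{"op": "step_arm", "data": {"increments": [[[22,1,8,-1,0],[22,1,8,-1,0],[22,1,8,0,0]]]}}

```text
time_s: 4.05
tool_pos: [542.5, -67.2, 11.5]
tool_rot: [-0.105, 0.688, 0.093, 0.712]
ft_force: [1.6, -11.4, 12.2]
gripper_width: 22.5
```

```bash
python3 plan.py -100 0 11.0 1
```

```text
t 4.05 pos [542.5 -67.2  11.5] lane [[-132.5   -3.1]] F [  1.6 -11.4  12.2] w 22.5 q [-0.31  0.58  0.44  2.02 -0.41  0.59  0.69]
down [ 0.036 -0.013 -0.999]
  ang -90.3 [np.float64(-0.0), np.float64(33.0), np.float64(-3.0), np.float64(-0.3)] [-0.3 32.5 -3.3] rem [-12.2  30.3  -0.5]
```

Call:
{"op": "step_arm", "data": {"increments": [[[22,0,18,-2,0],[22,0,18,-1,0]]]}}

```text
time_s: 4.25
tool_pos: [534.3, -40.9, 12.3]
tool_rot: [-0.106, 0.685, 0.087, 0.715]
ft_force: [1.9, -7.9, 6.3]
gripper_width: 21.7
```

```bash
python3 plan.py -80 0 11.0 1
```

```text
t 4.25 pos [534.3 -40.9  12.3] lane [[-105.    -2.7]] F [ 1.9 -7.9  6.3] w 21.7 q [-0.38  0.56  0.45  2.06 -0.41  0.56  0.63]
down [ 0.046 -0.021 -0.999]
  ang -90.8 [np.float64(0.0), np.float64(25.0), np.float64(-3.0), np.float64(-0.8)] [ 0.3 24.9 -3.1] rem [-9.7 23.2 -1.3]
```

Call:
{"op": "step_arm", "data": {"increments": [[[22,2,18,-2,-0.5],[22,1,18,-2,0]]]}}

```text
time_s: 4.45
tool_pos: [527.0, -14.2, 10.4]
tool_rot: [-0.11, 0.68, 0.084, 0.719]
ft_force: [3.3, -11.5, 13.5]
gripper_width: 21.9
```

```bash
python3 plan.py -50 0 11.0 1
```

```text
t 4.45 pos [527.  -14.2  10.4] lane [[-77.3  -3.2]] F [  3.3 -11.5  13.5] w 21.9 q [-0.44  0.55  0.46  2.09 -0.41  0.53  0.58]
down [ 0.06  -0.029 -0.998]
  ang -90.6 [np.float64(-2.0), np.float64(27.0), np.float64(-3.0), np.float64(-0.6)] [-1.9 27.2 -3.5] rem [-10.9  25.2   0.6]
```

Call:
{"op": "step_arm", "data": {"increments": [[[22,-1,18,-4,-0.5],[22,-1,18,-3,0]]]}}

```text
time_s: 4.65
tool_pos: [515.5, 13.6, 12.2]
tool_rot: [-0.114, 0.676, 0.083, 0.723]
ft_force: [3.6, -7.7, 7.1]
gripper_width: 21.8
```

```bash
python3 plan.py -20 0 11.0 1; python3 - <<'E'
from rig import bot
import cv2
for n in ["wrist","top"]:
    c=bot.read_camera(n)
    cv2.imwrite(f"pics/{n}4.png",c["pixels"][:,:,::-1])
E
```

```text
t 4.65 pos [515.5  13.6  12.2] lane [[-47.4  -0.2]] F [ 3.6 -7.7  7.1] w 21.8 q [-0.52  0.53  0.47  2.12 -0.4   0.5   0.52]
down [ 0.071 -0.035 -0.997]
  ang -90.4 [np.float64(-0.0), np.float64(27.0), np.float64(-0.0), np.float64(-0.4)] [-0.3 27.4 -0.4] rem [-7.9 26.2 -1.2]
```

View pics/wrist4.png

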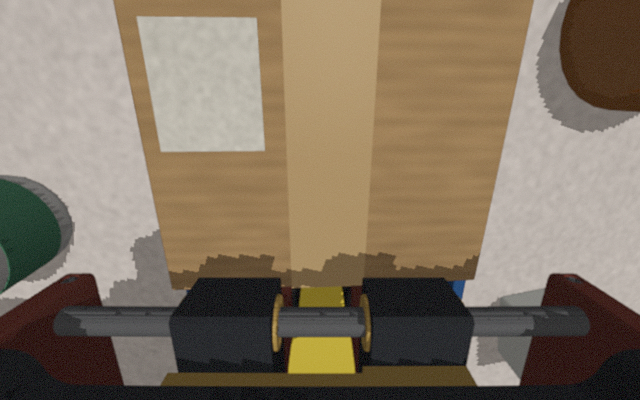

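View pics/top4.png

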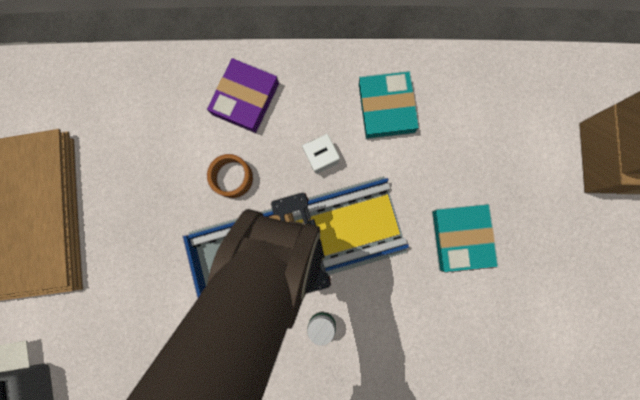

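The wrist view shows the parcel square and moving straight, with the fingers behind its edge (row 280). The bystanders are untouched. Continuing.

Call:
{"op": "step_arm", "data": {"increments": [[[22,1,18,-1,-0.4],[22,-1,18,-1,0]]]}}

```text
time_s: 4.95
tool_pos: [507.6, 44.2, 11.7]
tool_rot: [-0.117, 0.673, 0.082, 0.725]
ft_force: [2.0, -6.8, 7.3]
gripper_width: 22.0
```

```bash
python3 plan.py 0 0 11.0 1
```

```text
t 4.95 pos [507.6  44.2  11.7] lane [[-15.8  -1.2]] F [ 2.  -6.8  7.3] w 22.0 q [-0.6   0.52  0.49  2.14 -0.4   0.49  0.45]
down [ 0.079 -0.039 -0.996]
  ang -90.2 [np.float64(-0.0), np.float64(16.0), np.float64(-1.0), np.float64(-0.2)] [-0.4 15.8 -1.3] rem [-5.7 14.8 -0.7]
```

Call:
{"op": "step_arm", "data": {"increments": [[[22,1,18,-2,0],[22,0,18,-2,0]]]}}

```text
time_s: 5.15
tool_pos: [500.2, 71.4, 10.6]
tool_rot: [-0.117, 0.669, 0.077, 0.73]
ft_force: [4.5, -13.9, 15.1]
gripper_width: 21.8
```

```bash
python3 plan.py 25 0 11.0 1; python3 - <<'E'
from rig import bot
import cv2
c=bot.read_camera("scene")
cv2.imwrite("pics/scene5.png",cv2.resize(c["pixels"][100:250,220:440,::-1],None,fx=3.5,fy=3.5))
c=bot.read_camera("wrist")
cv2.imwrite("pics/wrist5.png",c["pixels"][:,:,::-1])
E
```

```text
t 5.15 pos [500.2  71.4  10.6] lane [[12.4 -1.9]] F [  4.5 -13.9  15.1] w 21.8 q [-0.68  0.52  0.5   2.16 -0.4   0.46  0.38]
down [ 0.092 -0.045 -0.995]
  ang -90.5 [np.float64(-1.0), np.float64(13.0), np.float64(-2.0), np.float64(-0.5)] [-1.4 12.5 -2. ] rem [-5.4 11.6  0.4]
```

View pics/scene5.png

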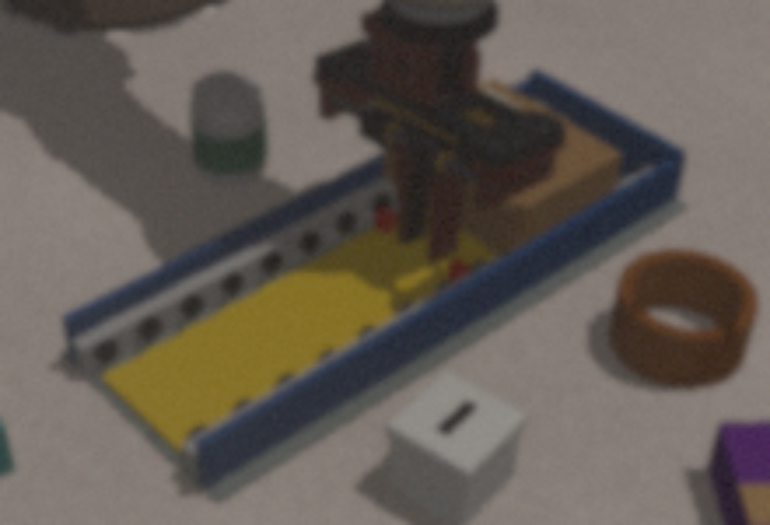

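View pics/wrist5.png

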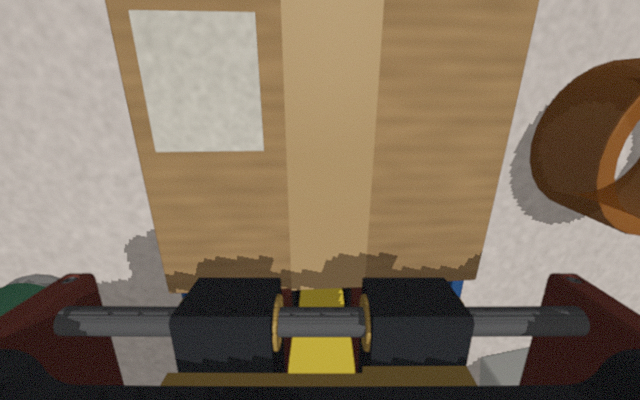

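The scene view shows both red posts, sunk, behind the parcel with the fingers between them. The rear face is at about lane x=25. A little more push for margin, then I'll back off while still pressing.

Call:
{"op": "step_arm", "data": {"increments": [[[22,-1,14,-2,0],[22,0,-14,-1,0]]]}}

```text
time_s: 5.45
tool_pos: [499.0, 73.8, 12.1]
tool_rot: [-0.118, 0.668, 0.079, 0.731]
ft_force: [-2.2, 6.2, 8.6]
gripper_width: 21.9
```

```bash
python3 plan.py -5 0 11.0 1
```

```text
t 5.45 pos [499.   73.8  12.1] lane [[15.1 -1.4]] F [-2.2  6.2  8.6] w 21.9 q [-0.69  0.52  0.5   2.17 -0.4   0.46  0.38]
down [ 0.096 -0.043 -0.994]
  ang -90.3 [np.float64(2.0), np.float64(-20.0), np.float64(-1.0), np.float64(-0.3)] [  2.4 -20.   -1.4] rem [  4.4 -19.6  -1.1]
```

Call:
{"op": "step_arm", "data": {"increments": [[[22,2,-14,-1,0],[22,1,-8,-1,0]]]}}

```text
time_s: 5.65
tool_pos: [503.8, 55.6, 10.7]
tool_rot: [-0.118, 0.667, 0.081, 0.731]
ft_force: [-2.9, 10.5, 12.5]
gripper_width: 21.9
```

```bash
python3 plan.py -8 0 50 1; python3 - <<'E'
from rig import bot
import cv2
c=bot.read_camera("scene")
cv2.imwrite("pics/scene6.png",cv2.resize(c["pixels"][100:250,220:440,::-1],None,fx=3.5,fy=3.5))
c=bot.read_camera("wrist")
cv2.imwrite("pics/wrist6.png",c["pixels"][:,:,::-1])
E
```

```text
t 5.65 pos [503.8  55.6  10.7] lane [[-3.8 -0.8]] F [-2.9 10.5 12.5] w 21.9 q [-0.63  0.52  0.48  2.16 -0.41  0.46  0.43]
down [ 0.096 -0.038 -0.995]
  ang -90.1 [np.float64(-39.0), np.float64(-7.0), np.float64(2.0), np.float64(-0.1)] [-38.9  -6.7   2.4] rem [ 0.4 -4.2 39.3]
```

View pics/scene6.png

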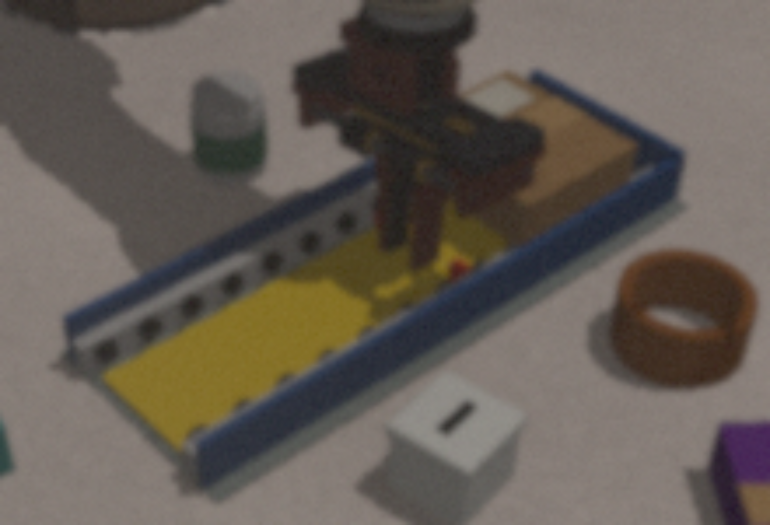

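View pics/wrist6.png

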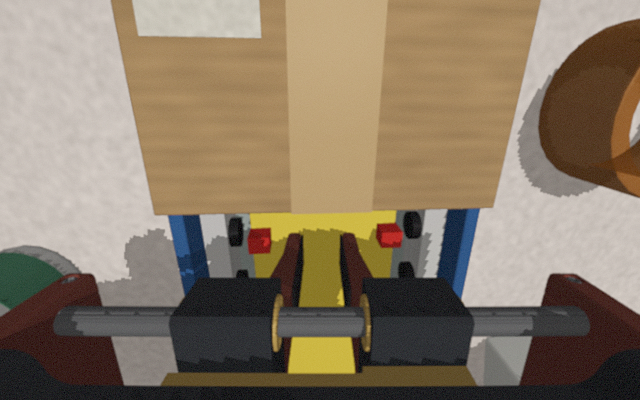

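The wrist view shows both posts at (260,240) and (388,235), clear of the parcel's rear edge (row 213). The fingers have backed off the parcel, so I'll let the bar up and withdraw.

Call:
{"op": "step_arm", "data": {"increments": [[[22,-7,-1,0,0],[22,-10,-2,0,0],[22,-20,-5,2,0],[22,-35,-6,3,0],[22,-40,-6,3,0]]]}}

```text
time_s: 6.25
tool_pos: [502.6, 42.0, 121.9]
tool_rot: [-0.119, 0.671, 0.081, 0.727]
ft_force: [0.7, 0.6, -0.1]
gripper_width: 22.3
```

```bash
python3 plan.py -60 0 230 5; python3 - <<'E'
from rig import bot
import cv2
c=bot.read_camera("wrist")
cv2.imwrite("pics/wrist7.png",c["pixels"][:,:,::-1])
E
```

```text
t 6.25 pos [502.6  42.  121.9] lane [[-16.5   4.1]] F [ 0.7  0.6 -0.1] w 22.3 q [-0.77  0.33  0.67  2.09 -0.22  0.72  0.31]
down [ 0.085 -0.043 -0.995]
  ang -90.1 [np.float64(-40.0), np.float64(-19.0), np.float64(5.0), np.float64(-0.1)] [-40.3 -19.4   4.6] rem [ 16.3 -40.5 108.1]
  ang -90.0 [np.float64(-40.0), np.float64(-19.0), np.float64(5.0), np.float64(0.0)] [-40.3 -19.5   4.5] rem [ 10.  -24.9  66.3]
  ang -90.0 [np.float64(-24.0), np.float64(-11.0), np.float64(3.0), np.float64(-0.0)] [-23.8 -11.5   2.7] rem [ 3.7 -9.2 24.6]
  ang -90.0 [np.float64(0.0), np.float64(0.0), np.float64(0.0), np.float64(0.0)] [0. 0. 0.] rem [0. 0. 0.]
  ang -90.0 [np.float64(0.0), np.float64(0.0), np.float64(0.0), np.float64(-0.0)] [0. 0. 0.] rem [0. 0. 0.]
```

View pics/wrist7.png

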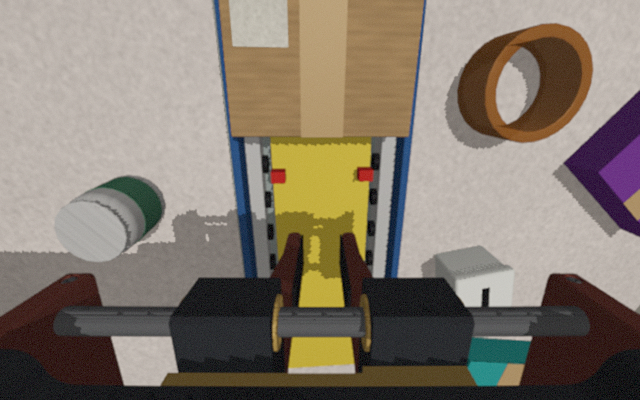

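The posts at (278,176) and (365,174) are up, well behind the parcel's edge (row 136). I'll withdraw further and verify from above.

Call:
{"op": "step_arm", "data": {"increments": [[[22,-40,-19,5,0],[22,-40,-40,5,0],[22,-10,-48,0,0],[22,0,-48,0,0],[22,0,-48,0,0]]]}}

```text
time_s: 6.8
tool_pos: [563.6, -141.9, 231.9]
tool_rot: [-0.122, 0.668, 0.087, 0.729]
ft_force: [1.3, 0.3, -0.9]
gripper_width: 22.1
```

Call:
{"op": "step_arm", "data": {"increments": [[[22,0,-48,0,0],[22,0,-48,0,0],[22,0,-40,0,0],[22,0,-20,0,0],[22,0,0,0,0]]]}}

```text
time_s: 7.3
tool_pos: [607.3, -304.5, 238.7]
tool_rot: [-0.121, 0.67, 0.084, 0.728]
ft_force: [-0.9, -0.8, 0.3]
gripper_width: 21.7
```

```bash
python3 - <<'E'
from h import *
from rig import bot
o=bot.get_obs();print(o["time_s"],o["tool_pos"],o["ft_force"],abs(o["dq"]).max())
d0=pickle.load(open("c0.pkl","rb"))["top"]
c=bot.read_camera("top");cv2.imwrite("pics/top8.png",c["pixels"][:,:,::-1])
H,S,V=hsvof(c)
for b in blobs(((H<6)|(H>174))&(S>170)&(V>80),6): 
    print("red",b[0],b[1],lane(plane(c,[b[1]],38)))
for b in blobs((H>8)&(H<20)&(S>70)&(S<190)&(V>70),400): 
    l=lane(plane(c,np.argwhere(b[3])[:,::-1],68))
    print("kraft",b[0],b[1],np.percentile(l,[.5,99.5],axis=0).round(1).tolist())
s=bot.read_camera("scene");cv2.imwrite("pics/scene8.png",s["pixels"][:,:,::-1])
E
```

```text
7.3 [ 607.32450148 -304.47258228  238.69411945] [-0.92659397 -0.81953131  0.29882912] 0.0199908216973738
red 23 [278.  226.6] [[  5.22907294 -39.68398495]]
red 16 [288.2 263.2] [[ 4.57222162 37.70086824]]
kraft 11765 [ 35.9 216.2] [[381.9, -375.0], [582.1, -32.5]]
kraft 3301 [236.6 256.5] [[43.0, -62.5], [153.4, 65.0]]
kraft 702 [466.7 237.4] [[-400.7, 66.0], [-297.9, 105.0]]
kraft 642 [241.8  92.2] [[-43.6, -367.7], [47.8, -287.1]]
kraft 617 [388.5 101.6] [[-335.2, -241.0], [-231.2, -202.0]]
kraft 615 [227.7 174.8] [[29.2, -209.0], [114.6, -123.1]]
```

View pics/top8.png

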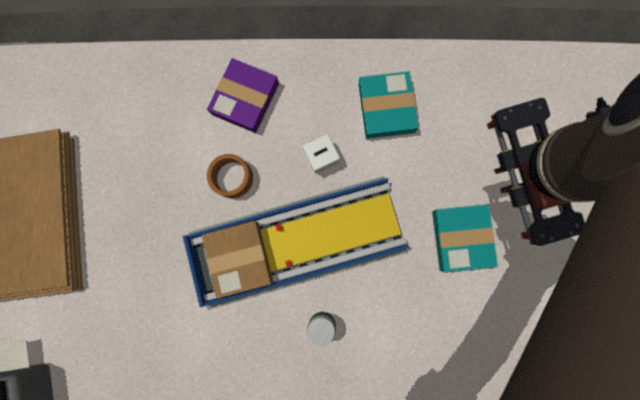

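View pics/scene8.png

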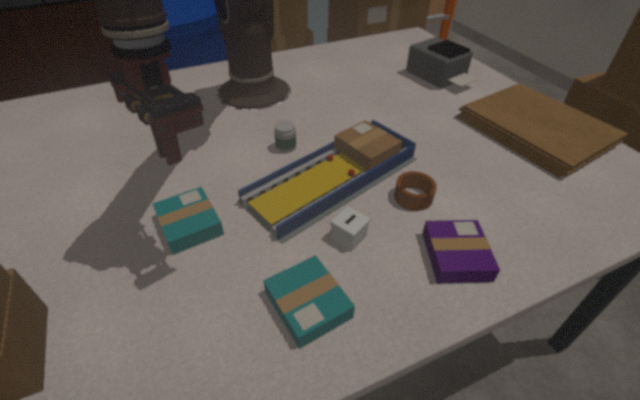

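The top view shows the parcel flat against neither post: its rear face is at lane x ≈ 43. The posts are up at x ≈ 5, y ≈ ±38, with their centroids matching the starting picture. The bystanders haven't moved and the arm is clear, so I'm handing in.

```bash
python3 -c "
from rig import bot
print(bot.hand_in())"
```

```text
the job is handed in; nothing more can be done
None
```

The parcel is past the posts, and the posts are back up behind it. I pressed the bar about 13 mm down just behind the parcel. I kept it there while pushing the parcel along the lane, with the fingertips between the posts. Then I backed the fingers off the parcel and lifted them so the bar sprang up. I handed the job in about 7.4 s into the 42 s allowed.

**Last checks:**
- **Parcel:** its rear face is at lane x ≈ +43, where more than +10 was needed. It is lying straight on the rails, with its front at about +153 and the end wall at +190.
- **Posts:** both are up, at the same picture positions as at the start to within a pixel.
- **Bystanders:** the tape roll, tin, white box and look-alikes look unmoved in the before and after pictures. I compared these by eye.
- **Arm:** it was clear of everything at hand-in, with about 1 N on the wrist. The highest force in my readings was about 21 N, taken between moves.

**What didn't go as planned:**
- **Approach:** the fingers drifted about 10 mm ahead of my target and may have brushed the parcel lightly (about 2 N). I backed off before pressing.
- **During the push:** the tool gradually tilted to about 6°. Readings between moves put the bar about 12.5 to 15 mm down throughout, and the parcel stayed straight.

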